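Count two bearing balls on the rocking counting board

ROBOT

A 7-joint arm with a two-finger parallel gripper is mounted at the origin on a cart in front of the work surface, level with it; the furniture and walls round the work are solid. World frame = base frame: x ahead of the robot, y to its left, z up, the work surface at z = 0. Lengths are in m, angles in rad, forces in N, time in s.
With the tool pointing down it reaches from about 0.425 to 0.925 m from the base axis. Payload 6.8 kg.
Tool frame: the origin (TCP) lies on the centre line of the jaws, within the pads' length; the fingertips stand bot.tip_reach ahead of it and the grasp point (between the pads) lies 3 mm ahead of it (bot.tip_reach is the distance from the TCP to the fingertips, in m); z points along the fingers, y is the line along which they close (so a half turn about z gives the same grasp; the last joint's range is limited). The gripper opens to 85 mm and grips with 20 to 120 N. Pads are 22 mm wide; open, the fingers measure 114 mm over their backs; the gripper's body (76 mm by 85 mm) begins 54 mm behind the grasp point. The pads swing forward as they close: fully open they stand 13 mm farther back than shut.
Start: joints at [1.145, 0.477, 0.022, 1.555, -0.011, 1.109, -0.083], TCP at [0.211, -0.641, 0.253] pointing down, gripper open.
Joint ranges: [-2.96, 2.96], [-0.34, 2.1], [-1.41, 1.46], [0.24, 2.44], [-1.37, 4.51], [0.17, 1.92], [-2.96, 2.96]. Speed limits (rad/s): [2.39, 2.39, 3.14, 3.14, 3.14, 3.14, 3.14].

INTERFACE

Orientations are given as a unit quaternion [w, x, y, z].
In Python, from station import bot gives the robot as it stands.
- The arm moves only by the tool jog_arm, never from a script. Its argument "deltas" is a list of rows, each a list of 7 numbers: the shift along the world's x, y, z in m, then the turn, a rotation vector about the world's x, y, z in rad, then the opening, from 0 (shut) to 1 (fully open). In form: [[x, y, z, rx, ry, rz, grip], ...]. A call has 1 to 10 rows; each row shifts and turns the commanded pose from where the row before left it; what a row does not reach is not made up. A row lasts 1/10 s, in which the tool goes at most 50 mm and 8.59 degrees, less where a joint would pass 70% of its speed; a pose out of reach is approached as far as the arm can. A call with a gripper value outside its range is refused whole. The fingers move at their own pace and stop on an object; "newtons" is the grip in N (left out, the last holds). Time passes only in rows, so rows that do not move let the fingers close. It gives the time, the measured TCP pose, the force, the opening and the grip force at its end, in the units of the state.
- bot.get_obs(): the state, without advancing time (a new reading comes with each control period).
- bot.read_camera(name): name is "scene" or "top" or "wrist"; returns a dict with "img" (384x512x3 uint8, red, green, blue), "K" (3x3 intrinsics, pixels), "eye" and "attitude" of the camera in the world. Camera axes: x right, y down, z forward; pixel columns grow to the right and rows downward; lengths in m; the calibration is good to about 2 mm. A picture is of the moment at which its call begins. There is no depth.
- bot.hand_in(): hands the job in; it is judged then, once.
The state is a dict: "t": time; "q": joint angles; "joint_vel": joint speeds; "joint_torque": joint torques, N m; "eef_pos": TCP position; "tool_rot": TCP orientation; "contact_force": force on the tool from outside, world axes, zero at the start; "torque": the same for the moment, N m; "gripper_width": opening from 0.0 (shut) to 1.0 (fully open); "grasp_force": force on a finger pad.
Only numpy, scipy, OpenCV 4.12 (cv2) and the standard library are available. Lean on these libraries where they do the work, as an engineer would, in place of code of your own. Each camera call takes 0.05 s, during which the arm holds its last target. There are 200 camera calls.

TASK

Use the wooden counting board that holds the steel balls to count out two of them: press down its pocket end so that the balls roll out of the channel and one drops into each of the two pockets, then press its channel end fully down again so that the spare balls roll back into the channel. Leave the board tipped that way with both pockets filled. The like board without balls, stored behind it, is not needed.

Things in the scene. Friction and masses are not known exactly. Their poses are not given: they have to be found in the camera images.
- rocker (a joint): tilt of the counting board, a pale wooden board 224 x 72 mm rocking on a level steel pin 50 mm above the bench, in a stand fixed to it: 0 = channel end fully down (start, stop), 0.40 rad = pocket end fully down (stop), 0.20 = level. The pin is stiff: the board stays where it is left; about 2 to 4 N pressed on an end moves it.
- board_mid (a point): middle of the board's deck (upper face), 24 mm above the pin; tilts with the board. x runs along the board to the pocket end, y across it, z out of the deck. Two lanes 23 mm wide at y = +-14.5 mm, x = -60 to 60 mm, between walls 14 mm high. Channel: x = -60 to -15 mm (dark line at its edge). One pocket per lane: x = 37 to 60 mm, 11 mm deep, dark floor.
- pocket_tab (a point): round cork mark on the flat tab beyond the pockets, at x = +92 mm from board_mid, level with the deck: press here to tip the board to the pocket end. The tab is 44 x 72 mm, centred 2 mm inward of the mark; an 8 mm thick end wall 14 mm high bounds it. Fully down, the mark is 55 mm above the bench, fully up 92 mm.
- channel_tab (a point): the same cork mark on the tab at the channel end, at x = -92 mm from board_mid: press here to tip the board to the channel end. Same sizes and heights.
- lead_ball_1_center (a point): centre of a 20 mm bright steel ball, about 33 g, loose: at the start, in the lane on the board's +y side, the one nearer the pocket. The balls in a lane cannot pass each other.
- lead_ball_2_center (a point): centre of a 20 mm bright steel ball, about 33 g, loose: at the start, in the lane on the board's -y side, the one nearer the pocket. The balls in a lane cannot pass each other.
- rear_ball_1_center (a point): centre of a 20 mm bright steel ball, about 33 g, loose: at the start, in the lane on the board's +y side, the one farther from the pocket, against the channel's end wall. The balls in a lane cannot pass each other.
- rear_ball_2_center (a point): centre of a 20 mm bright steel ball, about 33 g, loose: at the start, in the lane on the board's -y side, the one farther from the pocket, against the channel's end wall. The balls in a lane cannot pass each other.

How it is judged:
On the way:
1. the board is tipped to the pocket end and a ball lies in each pocket (value of joint rocker above 0.3 rad and x of lead_ball_1_center in the frame of board_mid between 0.041 and 0.056 m and z of lead_ball_1_center in the frame of board_mid between -0.008 and 0.004 m and y of lead_ball_1_center in the frame of board_mid between 0.004 and 0.025 m and x of lead_ball_2_center in the frame of board_mid between 0.041 and 0.056 m and z of lead_ball_2_center in the frame of board_mid between -0.008 and 0.004 m and y of lead_ball_2_center in the frame of board_mid between -0.025 and -0.004 m), for 0.2 s.
At the end, for the whole second after the job is handed in: The board is tipped back to its channel end (tilt below 0.07 rad); in each lane one ball lies in the pocket (sunk below the deck by half) and the spare ball lies in the channel, its centre at least 5 mm inside the inlaid line (value of joint rocker below 0.07 rad and x of lead_ball_1_center in the frame of board_mid between 0.041 and 0.056 m and z of lead_ball_1_center in the frame of board_mid between -0.008 and 0.004 m and y of lead_ball_1_center in the frame of board_mid between 0.004 and 0.025 m and x of lead_ball_2_center in the frame of board_mid between 0.041 and 0.056 m and z of lead_ball_2_center in the frame of board_mid between -0.008 and 0.004 m and y of lead_ball_2_center in the frame of board_mid between -0.025 and -0.004 m and x of rear_ball_1_center in the frame of board_mid between -0.06 and -0.02 m and z of rear_ball_1_center in the frame of board_mid between 0.004 and 0.016 m and y of rear_ball_1_center in the frame of board_mid between 0.004 and 0.025 m and x of rear_ball_2_center in the frame of board_mid between -0.06 and -0.02 m and z of rear_ball_2_center in the frame of board_mid between 0.004 and 0.016 m and y of rear_ball_2_center in the frame of board_mid between -0.025 and -0.004 m); the robot touches nothing.
It also fails if it takes over 48 s, if anything falls off the work surface, if the arm or the gripper's body presses on something with over 40 N, if the wrist force passes 120 N, or if a joint passes its speed limit or range.

## Working session

There is one attempt and no reset: what is moved stays moved. The work goes in short steps, Python scripts to look and compute and a tool call to move; the robot and the scene stay as the last step left them, time stands still between calls to the robot, and variables do not carry over. Pictures are saved under pics/ and viewed, at most 10 in all, crops included, and the job is handed in when it is done.

Besides the shell and the picture viewer there is one more tool, called after ">>>" as name([rows], argument=value, ...), one row to a line, values as JSON. jog_arm: Moves the arm, as the interface text tells. Its arguments: {"type":"object","properties":{"deltas":{"type":"array"},"newtons":{"type":"number"}},"required":["deltas"]}

```bash
mkdir -p pics; python3 - <<'E'
from station import bot
import cv2,numpy as np
for n in("scene","top"):
    c=bot.read_camera(n); cv2.imwrite(f"pics/{n}0.png",c["img"][:,:,::-1]); print(n,c["K"].tolist(),c["eye"],c["attitude"])
o=bot.get_obs();print(bot.tip_reach,o["t"],o["eef_pos"],o["tool_rot"],o["contact_force"])
E
```

```text
scene [[358.0316435049108, 0.0, 254.13919601976298], [0.0, 358.0316435049108, 192.6584528976128], [0.0, 0.0, 1.0]] [0.23275037 0.63681036 0.76445345] [ 0.10044253 -0.29315015  0.89325283 -0.32568952]
top [[489.63661792643563, 0.0, 257.2882720284345], [0.0, 489.63661792643563, 196.32871360094464], [0.0, 0.0, 1.0]] [0.51518863 0.19554983 0.96991699] [-0.01867692  0.71022028 -0.70372921  0.0018763 ]
0.022 0.1 [ 0.21074537 -0.6407241   0.25239526] [-8.37867899e-04  9.87401987e-01  1.58229498e-01 -2.01069080e-04] [ 0.40399018  0.00207334 -0.87431327]
```

View pics/scene0.png

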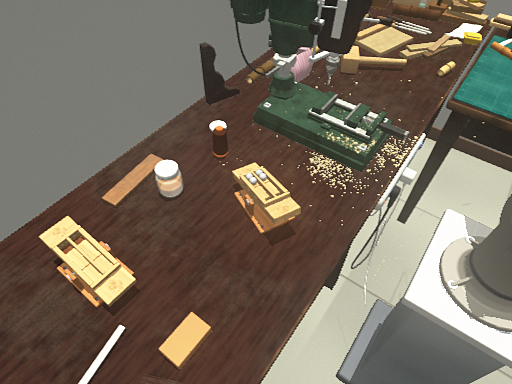

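View pics/top0.png

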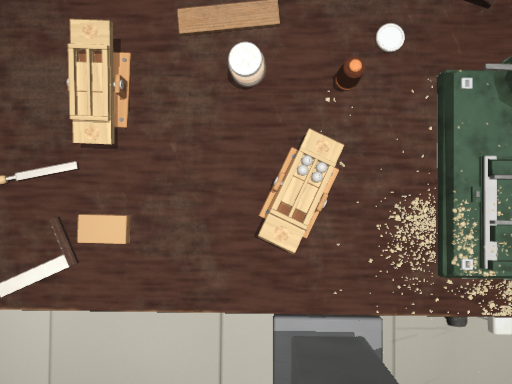

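The top view shows the loaded board at about (302,190): its pocket end is near (283,235), toward the robot, and the channel tab is near (324,145). The drill stand is to its right, at column 440 and beyond. Next I'll measure the tab positions.

```bash
cat > h.py <<'E'
import numpy as np,cv2
from scipy.spatial.transform import Rotation as R
def ray(c,px,z):
    q=np.array(c["attitude"]); r=R.from_quat(q[[1,2,3,0]]).as_matrix()
    d=r@np.linalg.inv(c["K"])@np.array([px[0],px[1],1.]); e=np.array(c["eye"])
    return e+d*(z-e[2])/d[2]
E
python3 - <<'E'
from station import bot
from h import *
c=bot.read_camera("top"); im=c["img"]
x0,y0,x1,y1=245,115,360,265
cr=cv2.resize(im[y0:y1,x0:x1,::-1],None,fx=4,fy=4,interpolation=cv2.INTER_CUBIC); cv2.imwrite("pics/crop.png",cr)
h=cv2.cvtColor(im,cv2.COLOR_RGB2HSV)
roi=h[y0:y1,x0:x1]
m=cv2.inRange(roi,(12,60,150),(30,200,255))
n,l,s,ct=cv2.connectedComponentsWithStats(m)
for i in range(1,n):
    if s[i][4]>40:
        pts=np.argwhere(l==i)[:,::-1]+[x0,y0]; print(s[i].tolist(),ct[i]+[x0,y0])
ys,xs=np.nonzero(m); r=cv2.minAreaRect(np.c_[xs+x0,ys+y0].astype(np.float32)); print(r)
b=cv2.boxPoints(r)
for p in b: print(p,ray(c,p,.074))
for p,z in(((283,235),.092),((324,145),.055)): print(p,ray(c,p,z))
E
```

```text
[13, 14, 86, 124, 5164] [299.57823393 191.7271495 ]
((314.072998046875, 196.29666137695312), (84.22398376464844, 119.30656433105469), 25.463346481323242)
[250.4048 232.0499] [0.4757197  0.22892933 0.074     ]
[301.69867 124.3327 ] [0.67402829 0.13671393 0.074     ]
[377.7412  160.54343] [ 0.6083971 -0.0022097  0.074    ]
[326.44733 268.26062] [0.41149287 0.09001616 0.074     ]
(283, 235) [0.471863   0.16989638 0.092     ]
(324, 145) [0.63879825 0.09358297 0.055     ]
```

View pics/crop.png

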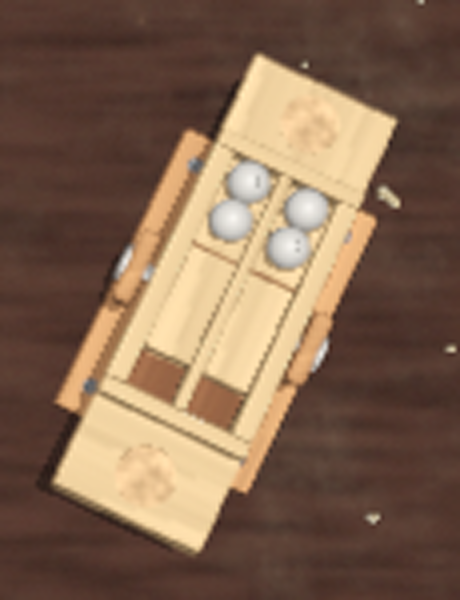

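The crop shows all four balls in the channel. The cork marks are at crop (145,474) and (311,124), which is full-image (281.3,233.5) for the pocket tab and (322.8,146) for the channel tab. The two marks work out about 180 mm apart, as they should be. I'll retract the tool and sweep round in front of the drill.

>>> jog_arm([
  [-0.0134,0.041,0.004,0,0,0.1,0],
  [-0.0134,0.041,0.004,0,0,0.1,0],
  [-0.0134,0.041,0.004,0,0,0.1,0],
  [-0.0134,0.041,0.004,0,0,0.1,0],
  [-0.0134,0.041,0.004,0,0,0.1,0],
  [0.0372,0.0214,0,0,0,0.1,0],
  [0.0372,0.0214,0,0,0,0.1,0],
  [0.0372,0.0214,0,0,0,0.1,0],
  [0.0372,0.0214,0,0,0,0.1,0],
  [0.0372,0.0214,0,0,0,0.1,0],
])

```text
t: 1.15
eef_pos: [0.331, -0.3281, 0.2734]
tool_rot: [0.0, 0.79, 0.614, -0.0]
contact_force: [0.4, -0.9, 0.2]
gripper_width: -0.0
grasp_force: 0.0
```

```bash
python3 - <<'E'
from station import bot
from h import *
c=bot.read_camera("top")
a=ray(c,(281.3,233.5),.092);b=ray(c,(322.8,146),.055);print(a,b,np.linalg.norm((a-b)[:2]),(a-b)/np.linalg.norm(a-b))
s=bot.read_camera("scene")
for z in(.15,.25,.35):print(ray(s,(330,72),z))
o=bot.get_obs();print(o["t"],o["eef_pos"],o["tool_rot"],o["q"])
E
```

```text
[0.47450774 0.17295469 0.092     ] [0.63690797 0.0958094  0.055     ] 0.17979218934477198 [-0.88472616  0.42027315  0.2015691 ]
[ 0.62834132 -0.32001132  0.15      ]
[ 0.56396037 -0.16429218  0.25      ]
[ 0.49957943 -0.00857303  0.35      ]
1.25 [ 0.33498205 -0.32546153  0.2736213 ] [4.86460286e-04 7.87151076e-01 6.16758463e-01 1.39454716e-03] [ 0.94646531  0.13008654 -0.33348711  1.99176636  0.04688291  1.02558752
  0.34978047]
```

>>> jog_arm([
  [0.021,0.0344,0,0,0,0.1,0],
  [0.021,0.0344,0,0,0,0.1,0],
  [0.021,0.0344,0,0,0,0.1,0],
  [0.021,0.0344,0,0,0,0.1,0],
  [0.021,0.0344,0,0,0,0.1,0],
  [0.007,0.0396,0,0,0,0.1,0],
  [0.007,0.0396,0,0,0,0.1,0],
  [0.007,0.0396,0,0,0,0.1,0],
  [0.007,0.0396,0,0,0,0.1,0],
  [0.007,0.0396,0,0,0,0.1,0],
])

```text
t: 2.25
eef_pos: [0.4698, 0.0415, 0.2733]
tool_rot: [0.0, 0.399, 0.917, -0.0]
contact_force: [1.1, -0.2, 0.2]
gripper_width: 0.001
grasp_force: 0.0
```

>>> jog_arm([
  [0.001,0.033,-0.02,0,0,0.1,0],
  [0.001,0.033,-0.02,0,0,0.1,0],
  [0.001,0.033,-0.02,0,0,0.1,0],
  [0.001,0.033,-0.02,0,0,0.08,0],
  [0,0,-0.02,0,0,0,0],
  [0,0,0,0,0,0,0],
])

```text
t: 2.85
eef_pos: [0.4721, 0.1722, 0.1708]
tool_rot: [-0.002, 0.22, 0.976, -0.001]
contact_force: [-1.6, -1.0, 0.2]
gripper_width: -0.001
grasp_force: 0.0
```

```bash
python3 - <<'E'
from station import bot
from h import *
o=bot.get_obs();print(o["t"],o["eef_pos"],o["tool_rot"],o["q"],o["contact_force"])
q=o["tool_rot"];print(R.from_quat(q[[1,2,3,0]]).as_matrix())
cv2.imwrite("pics/w1.png",bot.read_camera("wrist")["img"][:,:,::-1])
E
```

```text
2.85 [0.47214572 0.17218173 0.17078861] [-0.00237539  0.21956422  0.97559423 -0.00134379] [ 0.18725567  0.41305217 -0.80520867  1.99647766  0.3789818   0.89196167
  0.30741376] [-1.57658349 -0.96636234  0.20845401]
[[-0.90357182  0.42840479 -0.00522493]
 [ 0.42841756  0.90357949 -0.00157888]
 [ 0.00404474 -0.00366509 -0.9999851 ]]
```

View pics/w1.png

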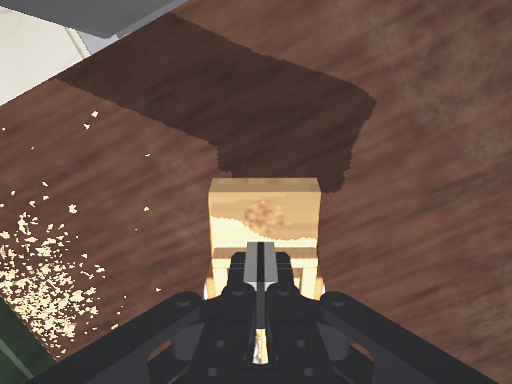

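The wrist view shows the pocket tab at about (265,215), squared up and centred under the shut fingertips. Next I descend to just above it.

>>> jog_arm([
  [0.002,0.001,-0.02,0,0,0,0],
  [0,0,-0.02,0,0,0,0],
  [0,0,-0.01,0,0,0,0],
  [0,0,-0.003,0,0,0,0],
  [0,0,-0.003,0,0,0,0],
  [-0.0003,0.0001,-0.003,0,0,0,0],
])

```text
t: 3.5
eef_pos: [0.4763, 0.1739, 0.1151]
tool_rot: [0.001, 0.22, 0.975, 0.0]
contact_force: [-0.1, -0.1, 3.1]
gripper_width: 0.001
grasp_force: 1.5
```

>>> jog_arm([
  [-0.0008,0.0004,-0.0035,0,0,0,0],
  [-0.0008,0.0004,-0.0035,0,0,0,0],
  [-0.0008,0.0004,-0.0035,0,0,0,0],
  [-0.0008,0.0004,-0.0035,0,0,0,0],
  [-0.0008,0.0004,-0.0035,0,0,0,0],
  [-0.0008,0.0004,-0.0035,0,0,0,0],
  [-0.0008,0.0004,-0.0035,0,0,0,0],
  [-0.0008,0.0004,-0.0035,0,0,0,0],
  [-0.0008,0.0004,-0.0035,0,0,0,0],
  [-0.0008,0.0004,-0.0035,0,0,0,0],
])

```text
t: 4.5
eef_pos: [0.4682, 0.1777, 0.0791]
tool_rot: [0.0, 0.22, 0.975, 0.0]
contact_force: [1.3, -0.1, 5.6]
gripper_width: 0.002
grasp_force: 3.1
```

>>> jog_arm([
  [0,0,-0.002,0,0,0,0],
  [0,0,-0.002,0,0,0,0],
  [0,0,0,0,0,0,0],
  [0,0,0,0,0,0,0],
  [0,0,0,0,0,0,0],
])

```text
t: 5.0
eef_pos: [0.4685, 0.1779, 0.0783]
tool_rot: [0.002, 0.22, 0.975, -0.001]
contact_force: [-9.7, -5.5, 40.0]
gripper_width: 0.002
grasp_force: 20.6
```

The board is at its stop. I'll lift and check the pockets.

>>> jog_arm([
  [0,0,0.005,0,0,0,0],
  [0,0,0.015,0,0,0,0],
  [0,0,0.03,0,0,0,0],
  [-0.01,0,0.04,0,0,0,0],
  [0,0,0.03,0,0,0,0],
  [0,0,0,0,0,0,0],
])

```text
t: 5.6
eef_pos: [0.4595, 0.179, 0.1993]
tool_rot: [0.003, 0.22, 0.975, 0.002]
contact_force: [0.8, 0.1, 0.1]
gripper_width: 0.001
grasp_force: 0.0
```

```bash
python3 - <<'E'
from station import bot
from h import *
t=bot.read_camera("top")["img"][105:275,235:365,::-1]; s=bot.read_camera("scene")["img"][140:240,215:320,::-1]
t=cv2.resize(t,(390,510),interpolation=cv2.INTER_CUBIC); s=cv2.resize(s,(400,381),interpolation=cv2.INTER_CUBIC)
o=np.zeros((510,790,3),np.uint8);o[:,:390]=t;o[:381,390:]=s;cv2.imwrite("pics/c2.png",o)
E
```

```text
(no output)
```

View pics/c2.png

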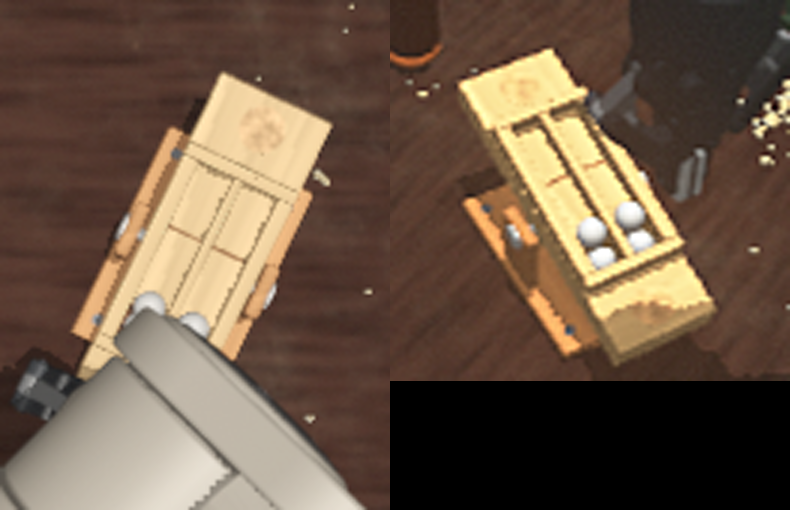

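Both views agree. The lead balls sit in the pockets, the spare balls lie behind them at (592,232) and (630,213), and the channel end is up. Next I move over the channel tab.

>>> jog_arm([
  [0.0338,-0.0158,0,0,0,0,0],
  [0.0338,-0.0158,0,0,0,0,0],
  [0.0338,-0.0158,0,0,0,0,0],
  [0.0338,-0.0158,0,0,0,0,0],
  [0.0338,-0.0158,0,0,0,0,0],
  [0,0,-0.02,0,0,0,0],
  [0,0,-0.02,0,0,0,0],
  [0,0,-0.02,0,0,0,0],
  [0,0,-0.017,0,0,0,0],
  [0,0,0,0,0,0,0],
])

```text
t: 6.7
eef_pos: [0.6245, 0.0981, 0.1146]
tool_rot: [-0.003, 0.22, 0.976, -0.001]
contact_force: [-0.2, 0.1, 0.2]
gripper_width: -0.002
grasp_force: 0.0
```

>>> jog_arm([
  [0.003,0,-0.002,0,0,0,0],
  [0.0008,-0.0004,-0.003,0,0,0,0],
  [0.0008,-0.0004,-0.003,0,0,0,0],
  [0.0008,-0.0004,-0.003,0,0,0,0],
  [0.0008,-0.0004,-0.003,0,0,0,0],
  [0.0008,-0.0004,-0.003,0,0,0,0],
  [0.0008,-0.0004,-0.003,0,0,0,0],
  [0.0008,-0.0004,-0.003,0,0,0,0],
  [0.0008,-0.0004,-0.003,0,0,0,0],
  [0.0008,-0.0004,-0.003,0,0,0,0],
])

```text
t: 7.7
eef_pos: [0.6367, 0.0955, 0.089]
tool_rot: [-0.0, 0.22, 0.975, 0.0]
contact_force: [1.9, -0.0, 2.9]
gripper_width: 0.0
grasp_force: 1.2
```

>>> jog_arm([
  [0.0008,-0.0004,-0.003,0,0,0,0],
  [0.0008,-0.0004,-0.003,0,0,0,0],
  [0,0,-0.002,0,0,0,0],
  [0,0,0,0,0,0,0],
])

```text
t: 8.1
eef_pos: [0.6379, 0.0942, 0.0806]
tool_rot: [-0.001, 0.22, 0.975, -0.0]
contact_force: [-0.1, -0.2, -1.0]
gripper_width: 0.0
grasp_force: 0.0
```

>>> jog_arm([
  [0,0,-0.002,0,0,0,0],
  [0,0,-0.002,0,0,0,0],
  [0,0,0,0,0,0,0],
])

```text
t: 8.4
eef_pos: [0.6382, 0.0942, 0.0783]
tool_rot: [-0.0, 0.22, 0.975, -0.001]
contact_force: [-4.3, -1.0, 10.0]
gripper_width: -0.001
grasp_force: 4.8
```

>>> jog_arm([
  [0,0,-0.002,0,0,0,0],
  [0,0,0,0,0,0,0],
  [0,0,0,0,0,0,0],
])

```text
t: 8.7
eef_pos: [0.6383, 0.0942, 0.078]
tool_rot: [0.0, 0.22, 0.975, -0.001]
contact_force: [-7.1, -2.9, 22.9]
gripper_width: 0.001
grasp_force: 10.7
```

>>> jog_arm([
  [0,0,0.005,0,0,0,0],
  [0,0,0.015,0,0,0,0],
  [0,0,0.03,0,0,0,0],
  [0,0,0.04,0,0,0,0],
  [-0.01,0.04,0.03,0,0,0,0],
  [-0.02,0.045,0,0,0,0,0],
  [-0.02,0.045,0,0,0,0,0],
  [-0.02,0.045,0,0,0,0,0],
  [-0.02,0.045,0,0,0,0,0],
  [0,0,0,0,0,0,0],
])

```text
t: 9.7
eef_pos: [0.5431, 0.3227, 0.1964]
tool_rot: [-0.001, 0.214, 0.977, 0.003]
contact_force: [0.8, 0.0, 0.4]
gripper_width: -0.003
grasp_force: 0.0
```

```bash
python3 - <<'E'
from station import bot
from h import *
t=bot.read_camera("top")["img"][105:275,235:365,::-1]; s=bot.read_camera("scene")["img"][140:240,215:320,::-1]
t=cv2.resize(t,(390,510),interpolation=cv2.INTER_CUBIC); s=cv2.resize(s,(400,381),interpolation=cv2.INTER_CUBIC)
o=np.zeros((510,790,3),np.uint8);o[:,:390]=t;o[:381,390:]=s;cv2.imwrite("pics/c3.png",o)
E
```

```text
(no output)
```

View pics/c3.png

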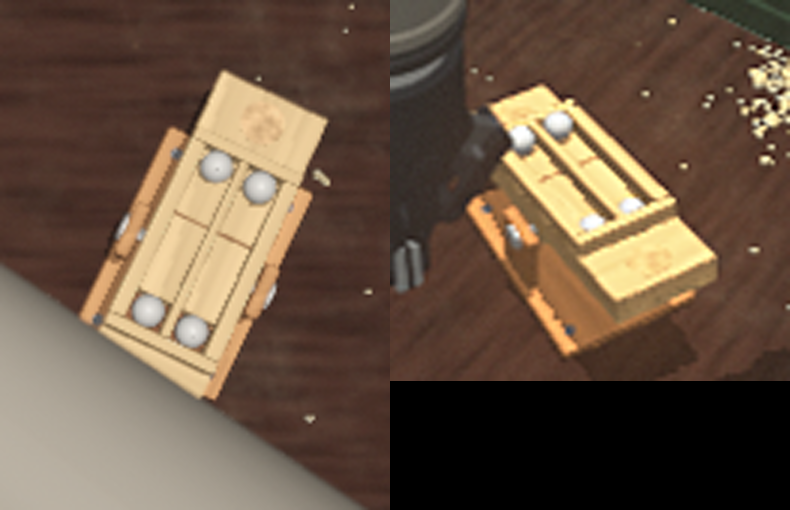

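The picture shows the goal state. Lead balls are sunk in the pockets (top view (150,310) and (192,330)) and the spares are at the channel's end wall ((217,166) and (260,186)). The channel end is down and the arm is clear.

```bash
python3 -c "
from station import bot
print(bot.hand_in())"
```

```text
the job is handed in; nothing more can be done
None
```

I handed the job in at about 10 s of the 48 s allowed, with one ball in each pocket, both spare balls back in the channel, the board tipped to its channel end and the arm clear; `hand_in` returned no verdict.

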